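# Snap the green filter cassette into the microscope illuminator

### The job

Take the green filter cassette, lay it on the illuminator's loading tray and slide it straight into the port, past the yellow spring catch, until it is fully home and the catch has clicked shut behind it. Then let go, and leave the amber cassette where it lies.

Things in the scene. Friction and masses are not known exactly. Their poses are not given: they have to be found in the camera images.
- green_cassette_center (a point): Green filter cassette, loose, 110-220 g: flat dark frame 76 long (x) x 50 wide (y) x 16 mm high, two green windows on top; upright green grip in its middle, 20 (x) x 14 (y) mm, from 16 to 56 mm above the underside. Same both ways round. Point: on the grip's axis, 28 mm above the underside, half-way up the whole; z up. Starts flat on the table left or right of the illuminator.
- amber_cassette_center (a point): Amber filter cassette, same shape and size with amber grip and windows, flat on the table on the other side; point and axes as for the green one. To be left alone.
- dock: Fixed illuminator; origin: mid port mouth, table level; +x = slide-in way. mm: tray in front, floor at z 6, from x -150 to 0; side guides (tops z 18) 55 apart, flaring to 88 at x -150. Port 55 wide, 20 deep, roof z 27-32; only the cassette's front enters, grip stays outside. Home: cassette centre x -18, y 0, its x along this x, against a stop. Clear of the catch at centre x -126. White lamp house x 75-150, 87 high.
- catch (a joint): Yellow spring catch, left (+y) side of tray, top at z 19 mm; m: 0 = sprung out, nose at y +15.5 mm; max 0.016 = pushed to +y. Its ramp (dock x -85 to -62 mm) meets the cassette's front corner, which pushes it to about 0.01; it rubs along the side and springs back to 0 behind the rear edge (holding face x -59) when home. Spring 2-3.5 N; sliding in takes up to about 15 N.
Things that resemble listed ones, but are neither listed nor needed, are in the scene too. Leave any pink or red look-alike of the part that bears green_cassette_center alone.

How it is judged:
On the way:
1. the green cassette, sliding in along the tray, is holding the spring catch pushed aside (value of joint catch above 0.004 m and x of green_cassette_center in the frame of dock between -0.115 and -0.022 m and y of green_cassette_center in the frame of dock between -0.012 and 0.012 m), for 0.1 s.
At the end, for the whole second after the job is handed in: The green cassette lies flat in the port, fully home (within about 8 mm of the stop, 12 mm of the middle line, 8 degrees), the catch has sprung back to within 3 mm of 0 behind it, and the amber cassette is within 30 mm of where it started (x of green_cassette_center in the frame of dock between -0.026 and -0.012 m and y of green_cassette_center in the frame of dock between -0.012 and 0.012 m and z of green_cassette_center in the frame of dock below 0.042 m and angle between green_cassette_center's own z axis and vertical below 0.12 rad and angle between the x axis of green_cassette_center and the x axis of dock, either way round below 0.15 rad and value of joint catch below 0.003 m and velocity of joint catch below 0.01 m/s and distance of amber_cassette_center from where it was at the start of the episode below 0.03 m); the robot touches nothing.
It fails at once if the amber cassette is moved by more than 30 mm (distance of amber_cassette_center from where it was at the start of the episode above 0.03 m).
It also fails if it takes over 38 s, if anything falls off the work surface, if the arm or the gripper's body presses on something with over 40 N, if the wrist force passes 120 N, or if a joint passes its speed limit or range.

### The arm

A 6-joint arm with a two-finger parallel gripper is mounted at the origin on the work surface. World frame = base frame: x ahead of the robot, y to its left, z up, the work surface at z = 0. Lengths are in m, angles in rad, forces in N, time in s.
With the tool pointing down it reaches from about 0.375 to 0.9 m from the base axis. Payload 3.1 kg.
Tool frame: the origin (TCP) lies midway between the tips of the shut fingers; the grasp point (between the pads) lies 19 mm behind it; x points along the fingers, z is the direction in which the jaws open and shut, and the axes are right-handed (so a half turn about x gives the same grasp; the last joint's range is limited). The gripper opens to 85 mm and grips with 20 to 120 N. Pads are 22 mm wide; open, the fingers measure 114 mm over their backs; the gripper's body (76 mm by 85 mm) begins 54 mm behind the grasp point. The pads swing forward as they close: fully open they stand 13 mm farther back than shut.
Start: joints at [-1.413, 0.527, 1.433, -0, 1.181, -0.178], TCP at [0.206, -0.59, 0.231] pointing down, gripper open.
Joint ranges: [-3.08, 3.08], [-0.75, 2.2], [0.22, 2.44], [-1.43, 4.57], [0, 2.65], [-2.85, 2.85]. Speed limits (rad/s): [2.79, 2.79, 3.14, 3.14, 3.14, 3.14].

### API

Orientations are given as a unit quaternion [w, x, y, z].
In Python, from bench import * gives the robot as it stands.
- The arm moves only by the shell command python3 -m jog 'ROWS'. ROWS is JSON, a list that holds one entry, the list of rows, each a list of 7 numbers: the turn, a rotation vector about the tool's x, y, z in units of 5 degrees (1.0 is 5 degrees), then the shift along the tool's x, y, z in units of 25 mm (1.0 is 25 mm), then the finger opening in mm, from 0 to 85.4. A call has 1 to 12 rows; each row shifts and turns the pose as measured when the row begins, along the tool's axes as they then stand; what a row does not reach is not made up. A row lasts 1/12 s, in which the tool goes at most 41.7 mm and 7.16 degrees, less where a joint would pass 70% of its speed; a pose out of reach is approached as far as the arm can. A call is refused whole if a number of a shift passes 1 or a number of a turn 1, either way. A call with a gripper value outside its range is refused whole. The fingers move at their own pace and stop on an object; the grip force is fixed at half the most. Time passes only in rows, so rows that do not move let the fingers close. It gives the time, the measured TCP pose, the force and the opening at its end, in the units of the state.
- read_state(): the state, without advancing time (a new reading comes with each control period).
- capture(name): name is "side" or "top"; returns a dict with "pixels" (384x512x3 uint8, blue, green, red), "fx", "fy", "cx", "cy" (pixels), "rvec" (rotation vector, rad) and "tvec" (3), from world to camera coordinates, as OpenCV has them. Camera axes: x right, y down, z forward; pixel columns grow to the right and rows downward; lengths in m; the calibration is good to about 2 mm. A picture is of the moment at which its call begins. There is no depth.
- close_job(): hands the job in, once; it reports no verdict.
The state is a dict: "t": time; "joints": joint angles; "dq": joint speeds; "joint_torque": joint torques, N m; "tool_pos": TCP position; "orientation": TCP orientation; "contact_force": force on the tool from outside, world axes, zero at the start; "torque": the same for the moment, N m; "grip_width": finger opening in m.
Only numpy, scipy, OpenCV 4.12 (cv2) and the standard library are available. Lean on these libraries where they do the work, as an engineer would, in place of code of your own. Each camera call takes 0.05 s, during which the arm holds its last target.

## Working session

There is one attempt and no reset: what is moved stays moved. The work goes in short steps, Python scripts to look and compute and a shell command to move; the robot and the scene stay as the last step left them, time stands still between calls to the robot, and variables do not carry over. Pictures are saved under pics/ and viewed, and the job is handed in when it is done.

```bash
mkdir -p pics; ls
python3 - <<'E'
from bench import *
import cv2
print(read_state())
for n in("side","top"):
    c=capture(n); cv2.imwrite(f"pics/{n}0.png",c["pixels"]); print(n,c["fx"],c["cx"],c["cy"],c["rvec"],c["tvec"])
E
```

```text
pics
{'t': 0.0, 'joints': array([-1.41354766e+00,  5.28446566e-01,  1.43390357e+00, -6.12355334e-06,
        1.18139824e+00, -1.78477029e-01]), 'dq': array([ 0.00081259,  0.00030142,  0.00075172, -0.00055714, -0.00097864,
       -0.00273079]), 'joint_torque': array([-5.28942237e-04, -4.42349911e+01, -1.78025848e+01, -2.20200714e-04,
        8.56784784e-03,  8.35972060e-06]), 'tool_pos': array([ 0.20583488, -0.58937491,  0.23034526]), 'orientation': array([ 0.57597539,  0.40997654,  0.5770446 , -0.40889011]), 'contact_force': array([-0.59584205,  0.12635809,  0.25220457]), 'torque': array([-0.00301287, -0.0089924 , -0.03570425]), 'grip_width': 0.08545665082868212}
side 397.2935801042044 246.50690418995782 185.1387320461574 [ 0.39430197 -2.55992014  1.46974022] [0.53230442 0.09708623 0.80222774]
top 497.6491408776913 260.76922522947063 192.725565748964 [ 2.16415518 -2.12379467  0.17256768] [0.03750683 0.56138142 1.12925646]
```

View pics/side0.png

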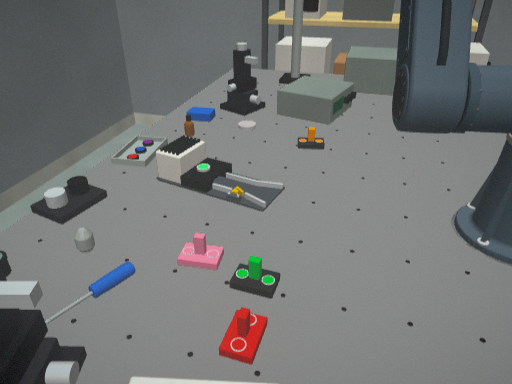

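View pics/top0.png

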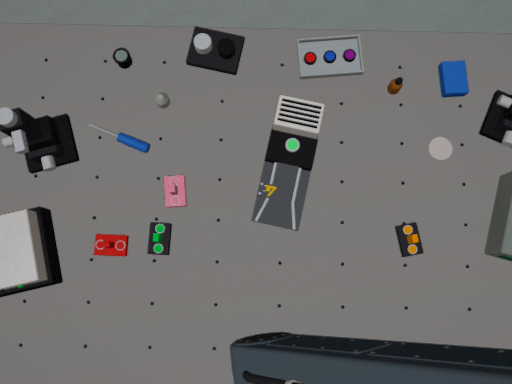

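Candidates: green/dark frame at top (160,238), side (255,278); pink look-alike at top (175,191); red at top (111,245); amber at top (409,240). By description it is the dark frame with the green grip. I'll check it in a close crop.

```bash
cat > h.py <<'E'
import numpy as np, cv2, json
def ray(c,u,v,z):
    R,_=cv2.Rodrigues(np.array(c["rvec"],float)); t=np.array(c["tvec"],float).ravel()
    d=R.T@np.array([(u-c["cx"])/c["fx"],(v-c["cy"])/c["fy"],1]); o=-R.T@t
    return o+d*(z-o[2])/d[2]
def proj(c,P):
    K=np.array([[c["fx"],0,c["cx"]],[0,c["fy"],c["cy"]],[0,0,1.]])
    return cv2.projectPoints(np.array(P,float).reshape(-1,3),np.array(c["rvec"],float),np.array(c["tvec"],float),K,None)[0].reshape(-1,2)
def crop(c,u0,v0,w,h,s,fn):
    im=c["pixels"][v0:v0+h,u0:u0+w]; im=cv2.resize(im,None,fx=s,fy=s,interpolation=cv2.INTER_CUBIC)
    cv2.imwrite(fn,im)
E
python3 - <<'E'
from bench import *
from h import *
c=capture("top"); s=capture("side")
crop(c,135,210,60,60,9,"pics/g1.png"); crop(c,235,85,110,155,3.8,"pics/d1.png"); crop(s,150,130,145,170,3.5,"pics/s1.png")
for u,v in [(160,238),(409,240),(290,180)]: print(ray(c,u,v,0.0))
print(ray(s,255,278,.03), ray(c,0,0,0),ray(c,511,383,0))
E
```

```text
[0.45236483 0.28826218 0.        ]
[ 0.45878338 -0.31201953  0.        ]
[ 0.60030297 -0.02331674  0.        ]
[0.44571844 0.30582888 0.03      ] [1.05906646 0.73209635 0.        ] [ 0.13276007 -0.53959314  0.        ]
```

View pics/g1.png

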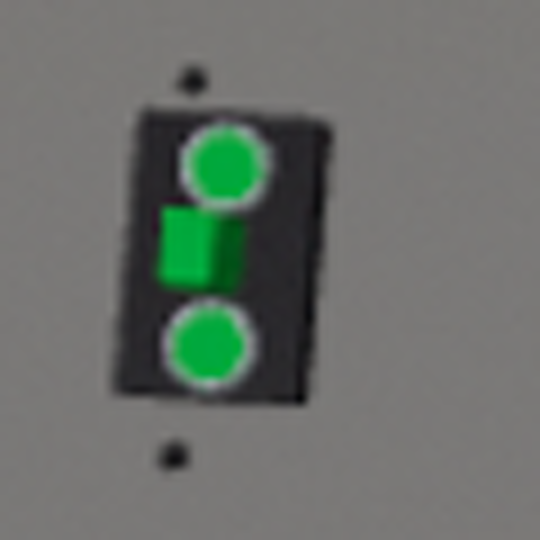

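View pics/d1.png

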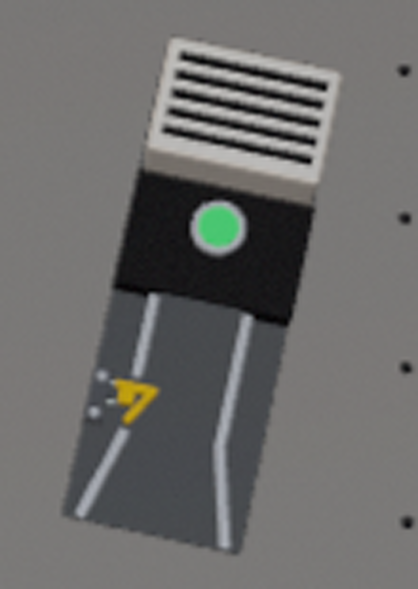

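View pics/s1.png

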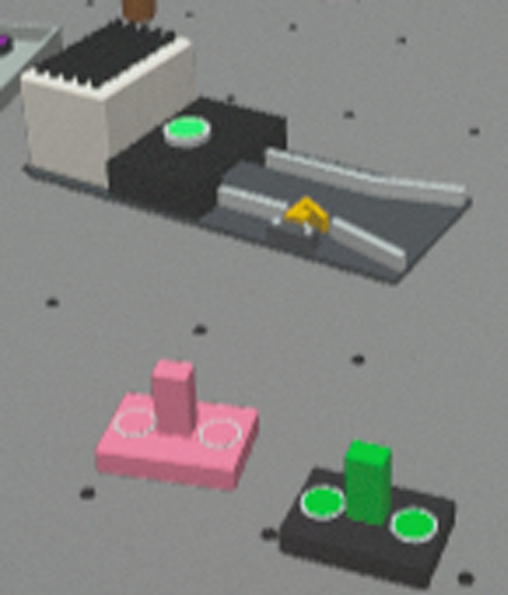

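Run:
```python
from bench import *
from h import *
from scipy.optimize import least_squares
c=capture("top")
P=lambda x,y,u0,v0,s:(u0+(x+.5)/s-.5, v0+(y+.5)/s-.5)
g=lambda x,y,z:ray(c,*P(x,y,135,210,9),z)
print("win",g(225,166,.016),g(209,344,.016)); w=g(225,166,.016)-g(209,344,.016)
print("center",(g(225,166,.016)+g(209,344,.016))/2,"len",np.linalg.norm(w),"yaw",np.degrees(np.arctan2(w[1],w[0])))
q=[g(163,206,.056),g(213,208,.056),g(208,285,.056),g(157,283,.056)]
print("grip",np.mean(q,0),[np.linalg.norm(q[i]-q[(i+1)%4]) for i in range(4)])
e=q[0]-q[3]+q[1]-q[2];print("gripyaw",np.degrees(np.arctan2(e[1],e[0])))
# dock: (x, side, z, px, halfwidth idx)
D=[(150,1,87,172,38,0),(150,-1,87,340,73,0),(75,1,87,147,150,0),(75,-1,87,316,185,0),
(0,1,32,115,290,1),(0,-1,32,288,325,1),(-150,1,4,63,515,2),(-150,-1,4,238,553,2)]
px=np.array([P(d[3],d[4],235,85,3.8) for d in D])
def W(p):
    x,y,a=p[:3]; ca,sa=np.cos(a),np.sin(a); o=[]
    for d in D:
        X=d[0]/1e3;Y=d[1]*p[3+d[5]]; o.append([x+ca*X-sa*Y,y+sa*X+ca*Y,d[2]/1e3])
    return o
f=lambda p:(proj(c,W(p))-px).ravel()
r=least_squares(f,[.6,-.02,-.1,.04,.04,.04]); print("dock",r.x,np.degrees(r.x[2])); print(f(r.x).reshape(-1,2).round(1))
x,y,a=r.x[:3]; T=np.array([[np.cos(a),-np.sin(a)],[np.sin(a),np.cos(a)]])
for nm,(u,v),z in [("guideL front",(80,515),.018),("guideR front",(226,548),.018),("guideL mouth",(154,294),.018),("guideR mouth",(247,316),.018),("guideR bend",(219,444),.018),("catch tip",(159,388),.019),("catch ramp start",(125,423),.019)]:
    print(nm,1e3*T.T@(ray(c,*P(u,v,235,85,3.8),z)[:2]-[x,y]))
s=capture("side")
# project into side
print(proj(s,[list(np.array([x,y])+T@[-.150,0])+[.006],list(np.array([x,y]))+[.032]]))
```

```text
win [0.47513179 0.28736826 0.016     ] [0.42823145 0.28925372 0.016     ]
center [0.45168162 0.28831099 0.016     ] len 0.046938232037842136 yaw -2.302133232589531
grip [0.4514832  0.28860418 0.056     ] [np.float64(0.012770386515797202), np.float64(0.01960795642618002), np.float64(0.012990709099702576), np.float64(0.01961760358550844)]
gripyaw -1.1829520568955536
dock [ 0.6315656  -0.01499096 -0.19645633  0.05262869  0.05571641  0.05676253] -11.256118828947077
[[ 0.2 -0.9]
 [ 0.1 -0.8]
 [ 0.1 -0.1]
 [ 0.1  0.2]
 [-0.  -1.1]
 [-0.2 -0.5]
 [-0.1  1.5]
 [-0.1  1.6]]
guideL front [-145.39773777   46.37106756]
guideR front [-146.10559961  -47.4700023 ]
guideL mouth [ 3.29578651 30.56515209]
guideR mouth [  2.01000342 -30.47725099]
guideR bend [-82.6316507 -29.7922882]
catch tip [-55.83133711  14.74149592]
catch ramp start [-82.39075295  31.07493997]
[[275.38976783 197.32607515]
 [220.02859764 172.90107263]]
```

```bash
cat >> h.py <<'E'
from scipy.spatial.transform import Rotation as Ro
def Rs(st): return Ro.from_quat(np.array(st["orientation"])[[1,2,3,0]])
def Rt(yawdeg,sg=1):
    a=np.radians(yawdeg); x=np.array([0,0,-1.]); z=sg*np.array([-np.sin(a),np.cos(a),0]); return Ro.from_matrix(np.c_[x,np.cross(z,x),z])
def delta(st,tgt=None,yaw=None,sg=1):
    R=Rs(st); print("t",round(st["t"],2),"pos",np.round(st["tool_pos"],4),"F",np.round(st["contact_force"],1),"w",round(st["grip_width"],4),"j6",round(st["joints"][5],2))
    if tgt is not None: print("shift units",np.round(R.inv().apply(np.array(tgt)-st["tool_pos"])/.025,2))
    if yaw is not None: print("turn units",np.round((R.inv()*Rt(yaw,sg)).as_rotvec(degrees=True)/5,2))
E
python3 - <<'E'
from bench import *
from h import *
s=read_state(); print(Rs(s).as_matrix().round(3))
for sg in(1,-1): delta(s,[.46,.0,.23],-2,sg)
for sg in(1,-1): delta(s,[.4516,.2885,.12],-11.3,sg)
E
```

```text
[[-0.     0.944  0.33 ]
 [ 0.001  0.33  -0.944]
 [-1.     0.    -0.001]]
t 0.3 pos [ 0.2059 -0.5898  0.231 ] F [-0.5 -0.6 -0.5] w 0.0854 j6 -0.18
shift units [  0.06  17.37 -18.93]
turn units [-3.175e+01 -0.000e+00 -1.000e-02]
t 0.3 pos [ 0.2059 -0.5898  0.231 ] F [-0.5 -0.6 -0.5] w 0.0854 j6 -0.18
shift units [  0.06  17.37 -18.93]
turn units [ 4.25 -0.01  0.  ]
t 0.3 pos [ 0.2059 -0.5898  0.231 ] F [-0.5 -0.6 -0.5] w 0.0854 j6 -0.18
shift units [  4.46  20.85 -29.93]
turn units [-2.989e+01 -0.000e+00 -1.000e-02]
t 0.3 pos [ 0.2059 -0.5898  0.231 ] F [-0.5 -0.6 -0.5] w 0.0854 j6 -0.18
shift units [  4.46  20.85 -29.93]
turn units [ 6.11 -0.01  0.  ]
```

```bash
python3 -m jog '[[[1,0,0,0,0.9,-0.9,60],[1,0,0,0,0.9,-0.9,60],[1,0,0,0,0.9,-0.9,60],[1,0,0,0,0.9,-0.9,60],[0.25,0,0,0,0.9,-0.9,60],[0,0,0,0,0.9,-0.9,60],[0,0,0,0,0.9,-0.9,60],[0,0,0,0,0.9,-0.9,60],[0,0,0,0,0.9,-0.9,60],[0,0,0,0,0.9,-0.9,60],[0,0,0,0,0.9,-0.9,60],[0,0,0,0,0.9,-0.9,60]]]'
python3 - <<'E'
from bench import *
from h import *
s=read_state(); print(Rs(s).as_matrix().round(3))
delta(s,[.4516,.2885,.14],-2,-1)
E
```

```text
t: 1.3
tool_pos: [0.4707, -0.3097, 0.2295]
orientation: [-0.484, -0.515, -0.481, 0.518]
contact_force: [-0.7, -1.4, -1.0]
grip_width: 0.0604
[[-0.001  0.998 -0.068]
 [-0.005 -0.068 -0.998]
 [-1.    -0.     0.005]]
t 1.3 pos [ 0.4707 -0.3097  0.2295] F [-0.7 -1.4 -1. ] w 0.0604 j6 0.86
shift units [  3.45  -2.39 -23.84]
turn units [-0.38  0.06  0.01]
```

```bash
python3 -m jog '[[[-0.4,0,0,0,0,-1,60],[0,0,0,0,0,-1,60],[0,0,0,0,0,-1,60],[0,0,0,0,0,-1,60],[0,0,0,0,0,-1,60],[0,0,0,0,0,-1,60],[0,0,0,0,0,-1,60],[0,0,0,0,0,-1,60],[0,0,0,0,0,-1,60],[0,0,0,0,0,-1,60],[0,0,0,0,0,-1,60],[0,0,0,0,0,-1,60]]]'
python3 -m jog '[[[0,0,0,0,-0.2,-1,60],[0,0,0,0,-0.2,-1,60],[0,0,0,0,-0.2,-1,60],[0,0,0,0,-0.2,-1,60],[0,0,0,0.2,-0.2,-1,60],[0,0,0,0.5,-0.2,-1,60],[0,0,0,0.5,-0.2,-1,60],[0,0,0,0.5,-0.2,-1,60],[0,0,0,0.5,0,-1,60],[0,0,0,0.5,0,-1,60],[0,0,0,0.5,0,-0.8,60],[0,0,0,0,0,0,60]]]'
python3 - <<'E'
from bench import *
from h import *
s=read_state(); print(Rs(s).as_matrix().round(3))
delta(s,[.4516,.2885,.024],-2,-1)
E
```

```text
t: 2.3
tool_pos: [0.4865, 0.0038, 0.228]
orientation: [-0.497, -0.507, -0.488, 0.508]
contact_force: [-0.1, 0.6, 0.0]
grip_width: 0.0601
t: 3.3
tool_pos: [0.4555, 0.2918, 0.1449]
orientation: [0.501, 0.509, 0.487, -0.503]
contact_force: [0.3, 0.4, -0.0]
grip_width: 0.0598
[[ 0.02   0.999 -0.025]
 [-0.007 -0.025 -1.   ]
 [-1.     0.02   0.007]]
t 3.3 pos [0.4555 0.2918 0.1449] F [ 0.3  0.4 -0. ] w 0.0598 j6 1.98
shift units [ 4.83 -0.25  0.1 ]
turn units [ 0.12  0.08 -0.23]
```

```bash
python3 -m jog '[[[0.1,0.1,-0.2,0.8,-0.2,0.1,60],[0,0,0,0.8,0,0,60],[0,0,0,0.8,0,0,60],[0,0,0,0.8,0,0,60],[0,0,0,0.5,0,0,60],[0,0,0,0,0,0,60]]]'
python3 - <<'E'
from bench import *
from h import *
s=read_state(); delta(s,[.4516,.2885,.024],-2,-1)
c=capture("top");crop(c,120,190,100,100,6,"pics/g2.png")
c=capture("side");crop(c,190,190,130,130,5,"pics/g2s.png")
E
```

```text
t: 3.8
tool_pos: [0.4537, 0.2899, 0.0515]
orientation: [0.494, 0.51, 0.491, -0.504]
contact_force: [-0.9, -1.1, -0.4]
grip_width: 0.0602
t 3.8 pos [0.4537 0.2899 0.0515] F [-0.9 -1.1 -0.4] w 0.0602 j6 1.96
shift units [ 1.1  -0.09  0.06]
turn units [ 0.07 -0.04 -0.1 ]
```

View pics/g2s.png

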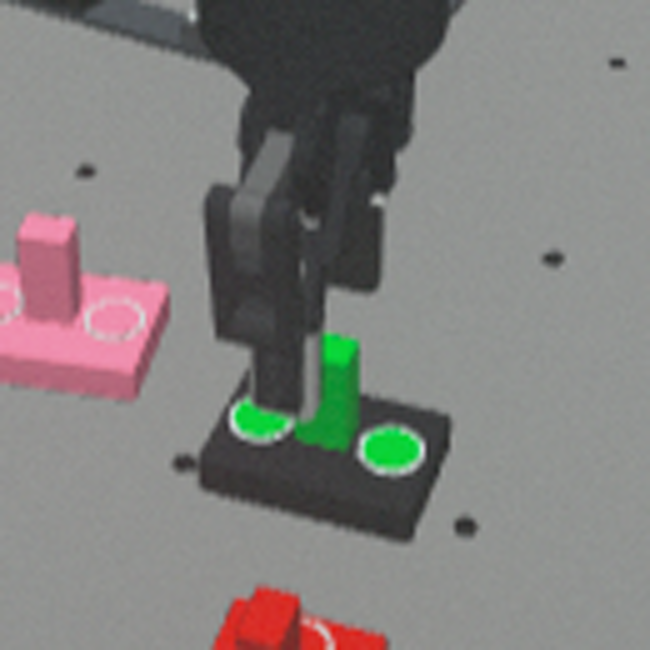

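The side crop shows the fingers straddling the green grip (crop ~335,395), with pink and red clear of them. Next I lower and close.

```bash
python3 -m jog '[[[0.1,0,-0.1,0.6,-0.1,0,60],[0,0,0,0.5,0,0,60],[0,0,0,0.05,0,0,40],[0,0,0,0,0,0,0],[0,0,0,0,0,0,0],[0,0,0,0,0,0,0],[0,0,0,0,0,0,0],[0,0,0,0,0,0,0],[0,0,0,0,0,0,0]]]'
python3 - <<'E'
from bench import *
from h import *
s=read_state(); delta(s,[.4516,.2885,.024],-2,-1)
c=capture("side");crop(c,190,190,130,130,5,"pics/g3s.png")
E
```

```text
t: 4.65
tool_pos: [0.4589, 0.2916, 0.0334]
orientation: [0.492, 0.517, 0.488, -0.503]
contact_force: [-0.8, -0.5, -1.4]
grip_width: 0.0132
t 4.65 pos [0.4589 0.2916 0.0334] F [-0.8 -0.5 -1.4] w 0.0132 j6 1.96
shift units [ 0.37 -0.29  0.14]
turn units [-0.05 -0.12 -0.2 ]
```

View pics/g3s.png

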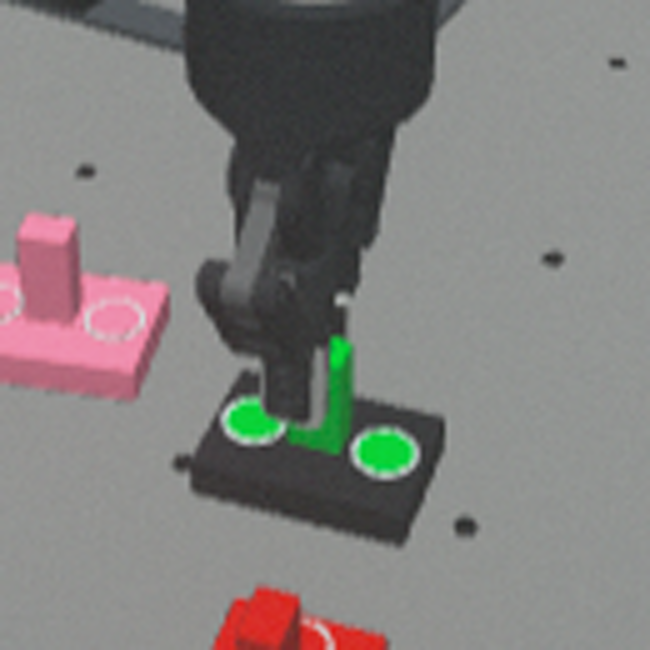

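The grip is 7 mm off in x and too high, so I'll open, correct and regrasp.

```bash
python3 -m jog '[[[0,0,0,0,0,0,45],[0,0,0,0,0,0,45],[0,0,0,0,0,0,45],[0,-0.1,-0.2,0.2,-0.3,0.1,45],[0,0,0,0.15,0,0,45],[0,0,0,0,0,0,45]]]'
python3 - <<'E'
from bench import *
from h import *
s=read_state(); delta(s,[.4516,.2885,.024],-2,-1)
E
```

```text
t: 5.2
tool_pos: [0.4514, 0.2897, 0.0246]
orientation: [0.49, 0.51, 0.491, -0.509]
contact_force: [-0.6, 0.2, -0.8]
grip_width: 0.0449
t 5.2 pos [0.4514 0.2897 0.0246] F [-0.6  0.2 -0.8] w 0.0449 j6 1.97
shift units [0.02 0.01 0.05]
turn units [-0.04 -0.03 -0.01]
```

```bash
python3 -m jog '[[[0,0,0,0,0,0,0],[0,0,0,0,0,0,0],[0,0,0,0,0,0,0],[0,0,0,0,0,0,0],[0,0,0,0,0,0,0],[0,0,0,0,0,0,0]]]'
python3 - <<'E'
from bench import *
from h import *
s=read_state(); delta(s,[.4516,.2885,.024],-2,-1)
c=capture("side");crop(c,190,190,130,130,5,"pics/g4s.png")
c=capture("top");crop(c,120,190,100,100,6,"pics/g4.png")
E
```

```text
t: 5.7
tool_pos: [0.451, 0.2897, 0.024]
orientation: [0.49, 0.51, 0.491, -0.509]
contact_force: [-0.3, -0.1, 0.1]
grip_width: 0.0131
t 5.7 pos [0.451  0.2897 0.024 ] F [-0.3 -0.1  0.1] w 0.0131 j6 1.97
shift units [-0.    0.03  0.05]
turn units [-0.04 -0.02  0.01]
```

View pics/g4s.png

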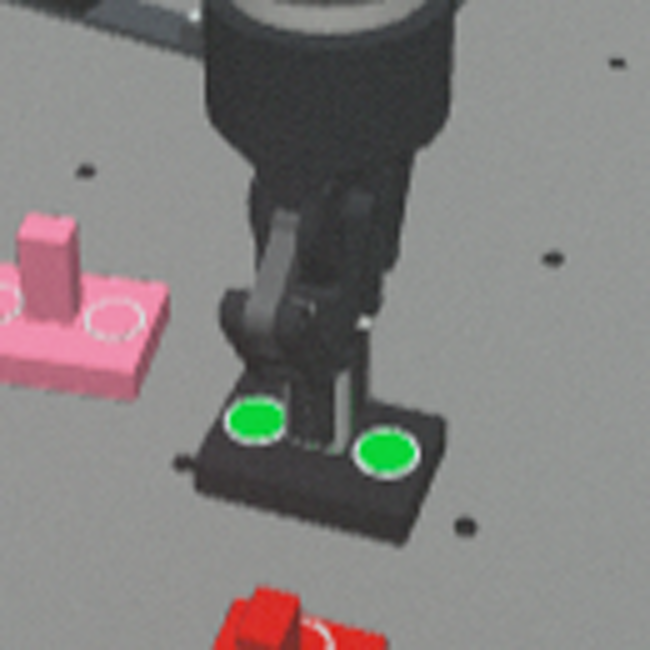

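View pics/g4.png

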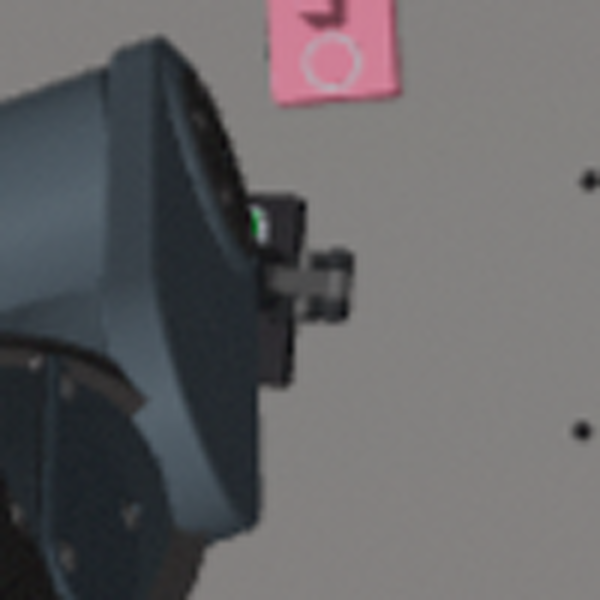

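```bash
python3 -m jog '[[[0,0,0,-0.6,0,0,0],[0,0,0,-0.8,0,0,0],[0,0,0,-0.8,0,0,0],[0,0,0,-0.8,0,0.4,0],[0.5,0,0,0,0,1,0],[0.5,0,0,0,0,1,0],[0.5,0,0,0,0,1,0],[0.5,0,0,0,0,1,0],[0,0,0,0,0,1,0],[0,0,0,0,0,1,0]]]'
python3 - <<'E'
from bench import *
from h import *
s=read_state(); a=np.radians(-11.26)
print(Rs(s).as_matrix().round(3))
delta(s,[.632-.132*np.cos(a),-.015-.132*np.sin(a),.06],-11.26,-1)
c=capture("side");crop(c,150,120,145,170,3.5,"pics/l1.png")
E
```

```text
t: 6.63
tool_pos: [0.4296, 0.1295, 0.1007]
orientation: [0.444, 0.551, 0.444, -0.549]
contact_force: [0.8, -0.6, -1.7]
grip_width: 0.013
[[ 0.002  0.978 -0.211]
 [ 0.001 -0.211 -0.978]
 [-1.     0.001 -0.002]]
t 6.63 pos [0.4296 0.1295 0.1007] F [ 0.8 -0.6 -1.7] w 0.013 j6 1.82
shift units [1.63 3.85 4.03]
turn units [-0.18 -0.02 -0.02]
```

View pics/l1.png

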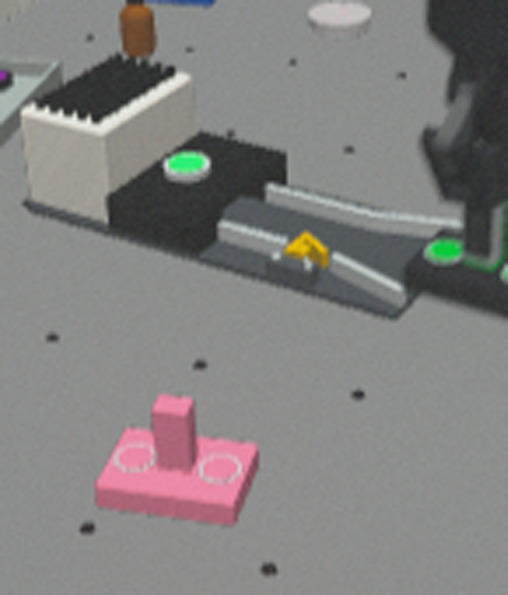

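Lifted and held. On to above the tray.

```bash
python3 -m jog '[[[-0.2,0,0,0,0.7,0.8,0],[0,0,0,0,0.7,0.8,0],[0,0,0,0,0.7,0.8,0],[0,0,0,0,0.7,0.7,0],[0,0,0,0.5,0.6,0.6,0],[0,0,0,0.6,0,0,0],[0,0,0,0,0,0,0],[0,0,0,0,0,0,0]]]'
python3 - <<'E'
from bench import *
from h import *
s=read_state(); a=np.radians(-11.26)
delta(s,[.632-.130*np.cos(a),-.015-.130*np.sin(a),.031],-11.26,-1)
c=capture("side");crop(c,150,120,160,140,4.5,"pics/l2.png")
c=capture("top");crop(c,235,125,110,155,3.8,"pics/l2t.png")
E
```

```text
t: 7.35
tool_pos: [0.4926, 0.0104, 0.071]
orientation: [-0.447, -0.546, -0.448, 0.549]
contact_force: [-0.1, 0.3, -1.1]
grip_width: 0.0131
t 7.35 pos [0.4926 0.0104 0.071 ] F [-0.1  0.3 -1.1] w 0.0131 j6 1.57
shift units [ 1.6   0.48 -0.1 ]
turn units [-0.05  0.03  0.06]
```

View pics/l2.png

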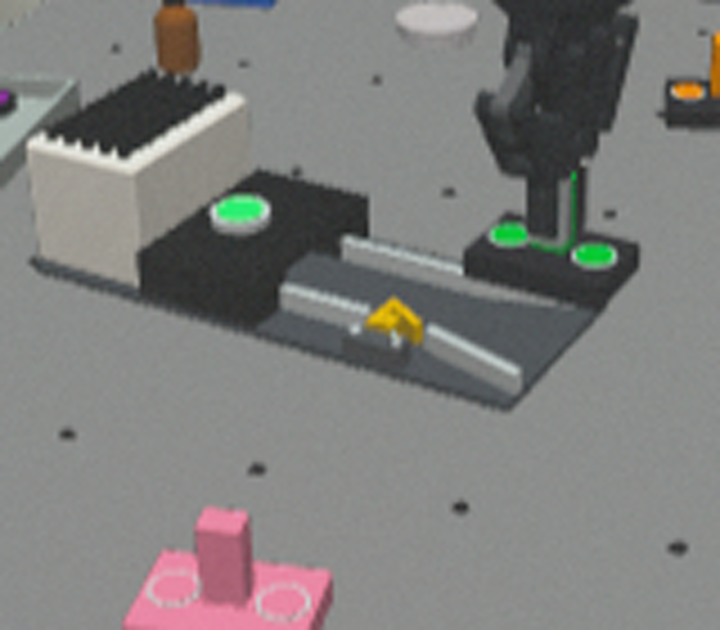

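View pics/l2t.png

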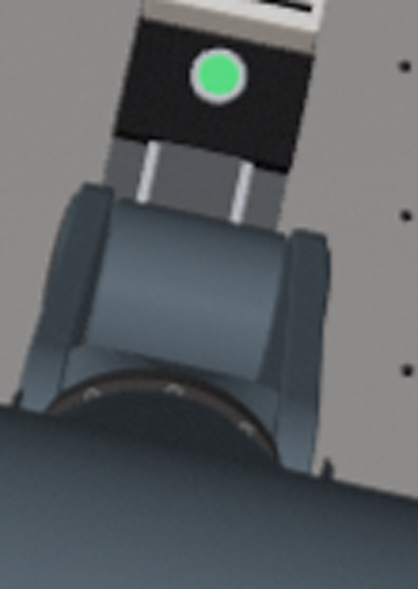

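```bash
python3 -m jog '[[[0,0,0,0.7,0.3,0,0],[0,0,0,0.6,0.2,-0.1,0],[0,0,0,0,0,0,0],[0,0,0,0,0,0,0]]]'
python3 - <<'E'
from bench import *
from h import *
s=read_state(); a=np.radians(-11.26)
delta(s,[.632-.130*np.cos(a),-.015-.130*np.sin(a),.031],-11.26,-1)
c=capture("side");crop(c,200,150,110,80,7,"pics/l3.png")
T=lambda p:[.632+np.cos(a)*p[0]-np.sin(a)*p[1],-.015+np.sin(a)*p[0]+np.cos(a)*p[1],p[2]]
q=proj(c,[T(p) for p in [(-.15,.047,.018),(-.15,-.047,.018),(0,.0275,.018),(-.059,.0155,.019),(0,.056,.032),(-.15,.057,.004)]])
print((q-[200,150])*7+3)
E
```

```text
t: 7.78
tool_pos: [0.5036, 0.014, 0.041]
orientation: [-0.448, -0.545, -0.45, 0.548]
contact_force: [-0.1, 0.2, -2.2]
grip_width: 0.0131
t 7.78 pos [0.5036 0.014  0.041 ] F [-0.1  0.2 -2.2] w 0.0131 j6 1.58
shift units [0.4  0.07 0.13]
turn units [0.02 0.03 0.05]
[[466.03915563 371.32322597]
 [589.95822496 239.82203575]
 [100.84940581 232.63654977]
 [266.80670961 255.43135598]
 [ 51.82499025 233.75669546]
 [451.13055247 423.86793566]]
```

View pics/l3.png

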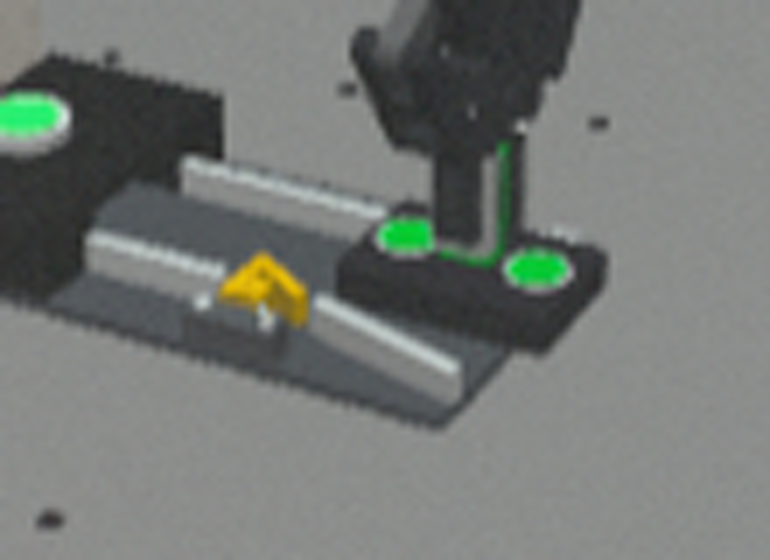

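```bash
python3 -m jog '[[[0,0,0.05,0.15,0,0.14,0],[0,0,0,0.15,0,0,0],[0,0,0,0.1,0,0,0],[0,0,0,0,0,0,0]]]'
python3 - <<'E'
from bench import *
from h import *
s=read_state(); a=np.radians(-11.26)
delta(s,[.632-.130*np.cos(a),-.015-.130*np.sin(a),.030],-11.26,-1)
E
```

```text
t: 8.17
tool_pos: [0.5024, 0.0111, 0.0331]
orientation: [0.451, 0.546, 0.448, -0.546]
contact_force: [-1.2, 0.1, -1.4]
grip_width: 0.0132
t 8.17 pos [0.5024 0.0111 0.0331] F [-1.2  0.1 -1.4] w 0.0132 j6 1.57
shift units [0.13 0.09 0.01]
turn units [ 0.04  0.03 -0.04]
```

```bash
python3 -m jog '[[[0,0,0,0.12,0,0,0],[0,0,0,0.06,0,0,0],[0,0,0,0,0,0,0]]]'
python3 - <<'E'
from bench import *
from h import *
s=read_state(); a=np.radians(-11.26)
delta(s,[.632-.130*np.cos(a),-.015-.130*np.sin(a),.030],-11.26,-1)
E
```

```text
t: 8.42
tool_pos: [0.5027, 0.0108, 0.0303]
orientation: [0.451, 0.546, 0.448, -0.546]
contact_force: [0.1, 1.1, -2.1]
grip_width: 0.0127
t 8.42 pos [0.5027 0.0108 0.0303] F [ 0.1  1.1 -2.1] w 0.0127 j6 1.57
shift units [0.01 0.07 0.  ]
turn units [ 0.04  0.03 -0.05]
```

```bash
python3 -m jog '[[[0,0,0,0,0.3,0,0],[0,0,0,0,0.3,0,0],[0,0,0,0,0.3,0,0],[0,0,0,0,0.3,0,0],[0,0,0,0,0.3,0,0],[0,0,0,0,0.3,0,0]]]'
python3 - <<'E'
from bench import *
from h import *
s=read_state(); a=np.radians(-11.26)
delta(s,[.632-.018*np.cos(a),-.015-.018*np.sin(a),.030],-11.26,-1)
c=capture("side");crop(c,200,150,110,80,7,"pics/l4.png")
E
```

```text
t: 8.92
tool_pos: [0.525, 0.0061, 0.0317]
orientation: [-0.437, -0.532, -0.463, 0.558]
contact_force: [-12.9, 0.5, 17.0]
grip_width: 0.0128
t 8.92 pos [0.525  0.0061 0.0317] F [-12.9   0.5  17. ] w 0.0128 j6 1.57
shift units [-0.12  3.64  0.02]
turn units [0.07 0.05 0.59]
```

View pics/l4.png

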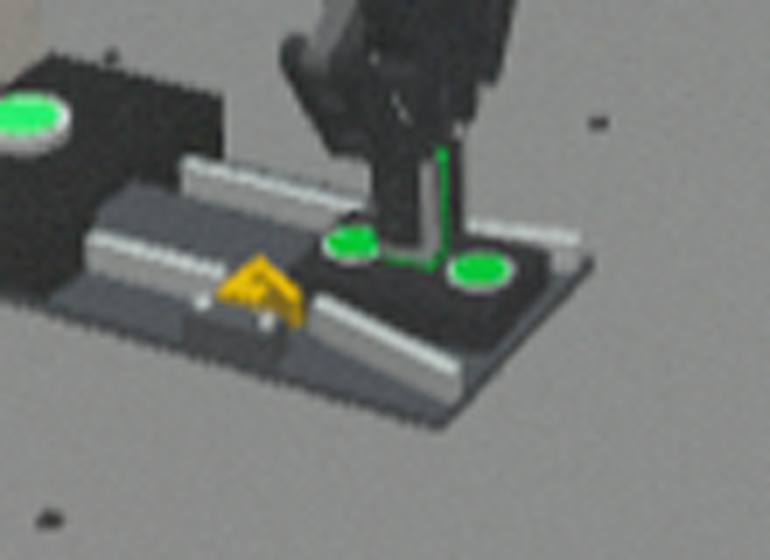

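```bash
python3 -m jog '[[[0,0,0.6,-0.1,0.1,0,0],[0,0,0.3,-0.05,0.3,0,0],[0,0,0.2,0,0.4,0,0],[0,0,0.2,0,0.4,0,0]]]'
python3 - <<'E'
from bench import *
from h import *
s=read_state(); a=np.radians(-11.26)
delta(s,[.632-.018*np.cos(a),-.015-.018*np.sin(a),.030],-11.26,-1)
c=capture("side");crop(c,200,150,110,80,7,"pics/l5.png")
E
```

```text
t: 9.3
tool_pos: [0.5427, 0.0013, 0.0334]
orientation: [0.462, 0.55, 0.441, -0.539]
contact_force: [-2.5, -1.9, -1.7]
grip_width: 0.0132
t 9.3 pos [0.5427 0.0013 0.0334] F [-2.5 -1.9 -1.7] w 0.0132 j6 1.57
shift units [ 0.23  2.9  -0.03]
turn units [ 0.12  0.08 -0.38]
```

View pics/l5.png

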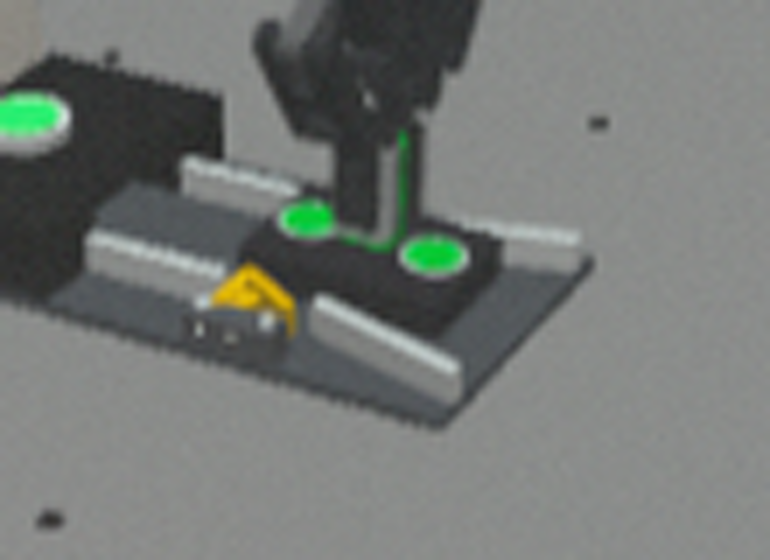

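```bash
python3 -m jog '[[[0.1,0,-0.25,0.1,0.25,0,0],[0,0,0.05,0.06,0.3,0,0],[0,0,0.1,0,0.3,0,0],[0,0,0.1,0,0.3,0,0]]]'
python3 - <<'E'
from bench import *
from h import *
s=read_state(); a=np.radians(-11.26)
delta(s,[.632-.018*np.cos(a),-.015-.018*np.sin(a),.030],-11.26,-1)
c=capture("side");crop(c,200,150,110,80,7,"pics/l6.png")
E
```

```text
t: 9.68
tool_pos: [0.5639, -0.004, 0.0301]
orientation: [0.454, 0.546, 0.444, -0.546]
contact_force: [-5.0, 0.8, 3.1]
grip_width: 0.0131
t 9.68 pos [ 0.5639 -0.004   0.0301] F [-5.   0.8  3.1] w 0.0131 j6 1.57
shift units [ 0.03  2.04 -0.09]
turn units [ 0.03  0.09 -0.12]
```

View pics/l6.png

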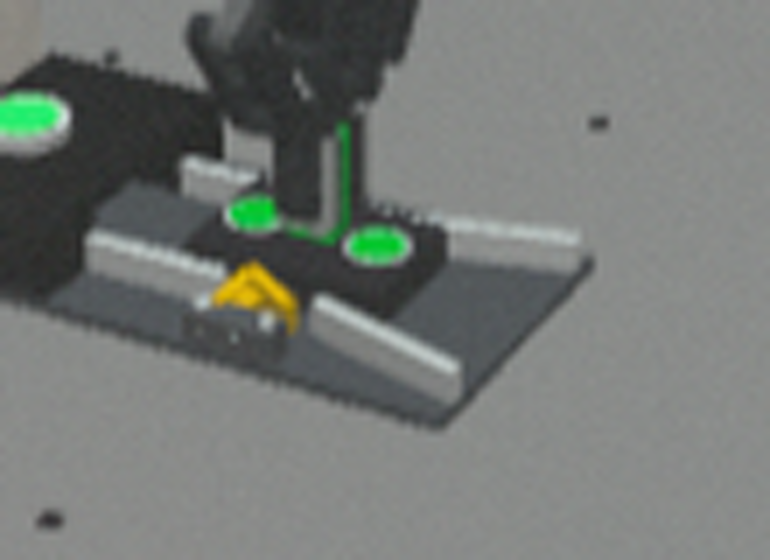

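```bash
python3 -m jog '[[[0,0,0,0,0.3,-0.05,0],[0,0,0.05,0,0.3,0,0],[0,0,0.05,0,0.3,0,0],[0,0,0.05,0,0.3,0,0]]]'
python3 - <<'E'
from bench import *
from h import *
s=read_state(); a=np.radians(-11.26)
delta(s,[.632-.018*np.cos(a),-.015-.018*np.sin(a),.030],-11.26,-1)
E
```

```text
t: 10.07
tool_pos: [0.5858, -0.008, 0.0302]
orientation: [-0.453, -0.543, -0.447, 0.548]
contact_force: [-9.1, 0.6, 8.4]
grip_width: 0.0127
t 10.07 pos [ 0.5858 -0.008   0.0302] F [-9.1  0.6  8.4] w 0.0127 j6 1.57
shift units [ 0.01  1.15 -0.08]
turn units [ 0.08  0.12 -0.02]
```

```bash
python3 -m jog '[[[0.05,0.1,0.05,-0.03,0.3,-0.05,0],[0,0,0.1,-0.02,0.35,0,0],[0,0,0.1,-0.02,0.35,0,0],[0,0,0.1,0,0.25,0,0]]]'
python3 - <<'E'
from bench import *
from h import *
s=read_state(); a=np.radians(-11.26)
delta(s,[.632-.018*np.cos(a),-.015-.018*np.sin(a),.030],-11.26,-1)
c=capture("side");crop(c,180,130,120,90,6.5,"pics/l7.png")
E
```

```text
t: 10.4
tool_pos: [0.6153, -0.0133, 0.0309]
orientation: [0.457, 0.55, 0.442, -0.541]
contact_force: [-13.0, 2.3, 6.0]
grip_width: 0.0132
t 10.4 pos [ 0.6153 -0.0133  0.0309] F [-13.    2.3   6. ] w 0.0132 j6 1.57
shift units [ 0.03 -0.05 -0.06]
turn units [ 0.05  0.04 -0.28]
```

View pics/l7.png

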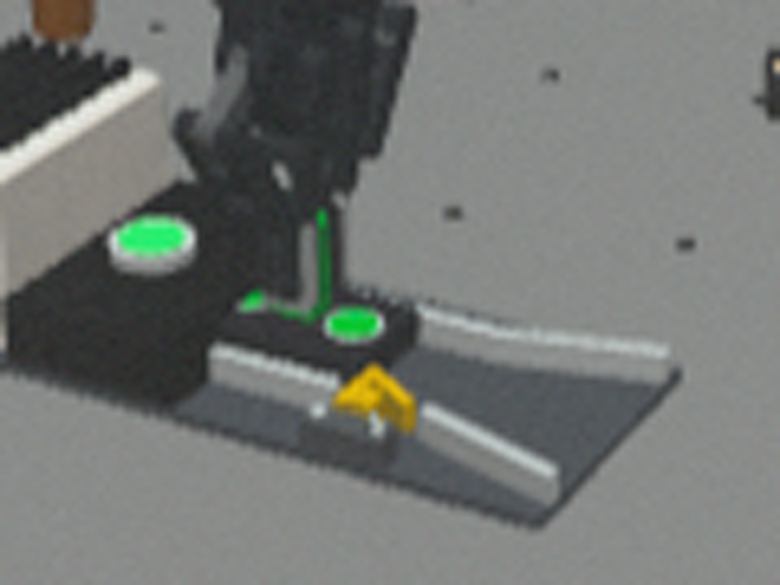

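```bash
python3 -m jog '[[[0,0,-0.05,0.02,0.2,0,0],[0,0,0,0.0,0.3,0,0]]]'
python3 - <<'E'
from bench import *
from h import *
s=read_state(); a=np.radians(-11.26)
delta(s,[.632-.018*np.cos(a),-.015-.018*np.sin(a),.030],-11.26,-1)
E
```

```text
t: 10.62
tool_pos: [0.6157, -0.013, 0.0303]
orientation: [-0.448, -0.543, -0.451, 0.549]
contact_force: [-23.0, -0.2, 23.6]
grip_width: 0.0132
t 10.62 pos [ 0.6157 -0.013   0.0303] F [-23.   -0.2  23.6] w 0.0132 j6 1.57
shift units [ 0.01 -0.06 -0.05]
turn units [0.04 0.04 0.11]
```

The tool did not advance under 23 N, so the cassette is against the stop. I release it and lift away.

```bash
python3 -m jog '[[[0,0,0,0,0,0,13],[0,0,0,0,0,0,40],[0,0,0,0,0,0,40],[0,0,0,0,0,0,40],[0,0,0,0,0,0,40],[0,0,0,-0.3,0,0,40],[0,0,0,-0.6,0,0,40],[0,0,0,-0.8,0,0,40],[0,0,0,-0.8,0,0,40],[0,0,0,-0.8,0,0,40],[0,0,0,-0.8,-0.3,0,40]]]'
python3 -m jog '[[[0,0,0,-0.8,-0.8,0,40],[0,0,0,-0.8,-0.8,0,40],[0,0,0,-0.8,-0.8,0.5,40],[0,0,0,-0.5,-0.5,0.9,40],[0,0,0,0,0,1,40],[0,0,0,0,0,1,40],[0,0,0,0,0,1,40],[0,0,0,0,0,1,40],[0,0,0,0,0,1,40],[0,0,0,0,0,0,40]]]'
python3 - <<'E'
from bench import *
from h import *
c=capture("side");crop(c,180,130,120,90,6.5,"pics/e1.png")
c=capture("top");crop(c,235,85,110,155,3.8,"pics/e2.png");cv2.imwrite("pics/e3.png",c["pixels"])
a=np.radians(-11.26)
T=lambda p:[.632+np.cos(a)*p[0]-np.sin(a)*p[1],-.015+np.sin(a)*p[0]+np.cos(a)*p[1],p[2]]
q=proj(c,[T((-.018,0,.062)),T((-.056,.025,.022)),T((-.056,-.025,.022)),T((-.059,.0155,.019))]);print((q-[235,85])*3.8+1.4)
E
```

```text
t: 11.53
tool_pos: [0.6182, -0.0114, 0.1367]
orientation: [0.451, 0.548, 0.446, -0.545]
contact_force: [0.0, 0.5, 0.4]
grip_width: 0.04
t: 12.37
tool_pos: [0.5194, -0.1589, 0.2264]
orientation: [0.462, 0.554, 0.438, -0.536]
contact_force: [0.1, 0.4, 0.0]
grip_width: 0.0397
[[198.01341127 321.50864041]
 [143.29858518 383.36591124]
 [220.60981316 400.08236435]
 [156.80738583 391.8829745 ]]
```

View pics/e1.png

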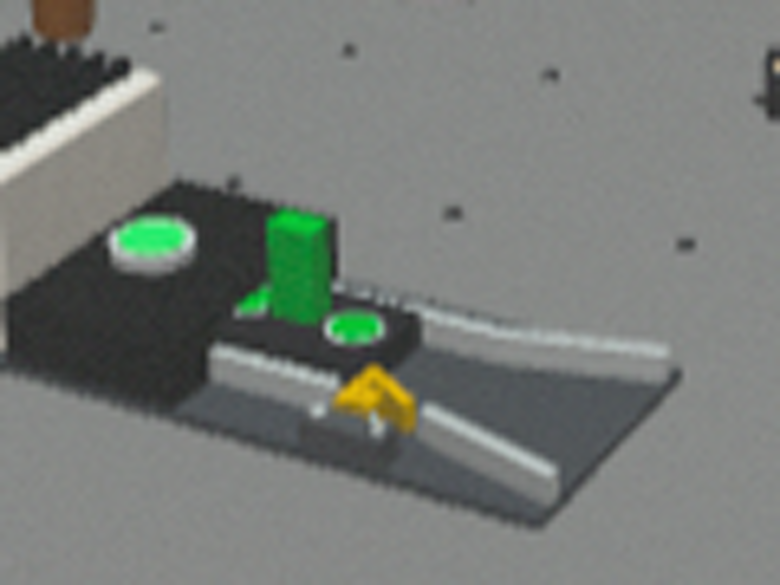

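View pics/e2.png

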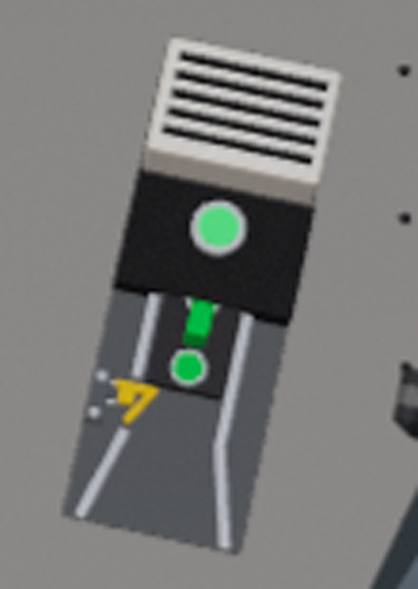

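View pics/e3.png

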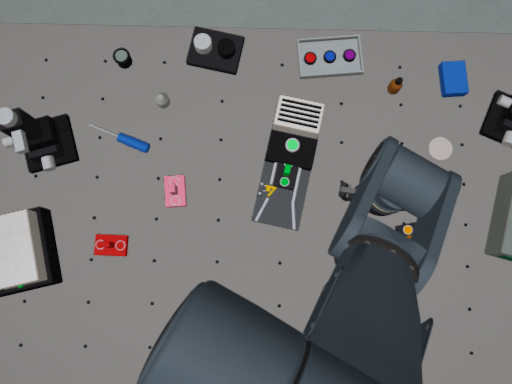

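The catch nose is back at its starting pixel, (159,388) in the top crop, and sits behind the cassette's rear edge. The grip top is where home predicts, the amber cassette hasn't moved, and nothing touches the robot. I'm handing in.

Run:
```python
from bench import *
s=read_state(); print(s["t"],abs(s["dq"]).max(),s["contact_force"])
print(close_job())
```

```text
12.4667 0.03373139105030776 [ 0.42934965  0.0968209  -0.60912019]
the job is handed in; nothing more can be done
None
```

I slid the green cassette into the port until it was home, let the yellow catch close behind it, released it and backed the arm away. I handed in at about 12.5 s; `close_job()` gives no verdict.

**Last checks**
- **Home:** the tool stopped advancing under 23 N, at about dock x -17 mm and within 2 mm of the middle line. In the last pictures the cassette looks flat and straight.
- **Catch:** its nose is back at its starting pixel in the top view, behind the cassette's rear edge.
- **Amber cassette:** the arm partly hides it in the final top picture. The window still in view sits at its starting pixel, and the arm never came near it.
- **Robot:** it was clear of everything at hand-in, with contact force below 1 N.

**What went less well**
- **First grasp:** it was 7 mm off along the grip and about 9 mm too high, so I opened and gripped again.
- **Sliding in:** the tool tipped about 3° nose-down at the catch ramp, with 17 N upward on it. I levelled it and carried on.
- **Dock measurement:** lengths along the dock disagreed by 3 to 5 mm at the catch and tray front, so I relied on the stop contact to judge home.

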